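# Find the concealed catch of the medicine box in a bird rescue clinic

### The job

Open the drawer of the white medicine box that is bolted to the treatment table: one of the five identical flush tiles in its flat lid is a concealed push catch, the other four are rigid dummies. Feel gently from tile to tile with the fingertips, without hammering on the box, and press the tile that gives all the way in, so that the sprung drawer pops out; then take the hand away, letting the tile come back up and leaving the drawer fully open. Do not pick up, push or knock over any of the things standing on and around the box.

Things in the scene. Friction and masses are not known exactly. Their poses are not given: they have to be found in the camera images.
- box: white steel medicine box bolted to the table: 200 mm deep (its x), 290 mm wide (its y), with a flat lid 100 mm above the table. It never moves. Origin: centre of its underside, on the table; x points from the drawer front to the back, z up; yaw varies. The vials inside the drawer are fixed to it
- lid_center (a point): on the lid, 100 mm above the table, at box x = -30, y = 0 mm. Five identical white tiles, each 63 mm (box x) by 39 mm (box y) in windows with 2 mm seams, lie in a row in the lid: centres at box x = -30, y = -100, -50, 0, 50, 100 mm; tops 99 mm above the table, 1 mm below the lid. Four are rigid dummies; which one is the catch cannot be seen and varies
- catch (a joint): how far the concealed catch tile is pressed in, m: 0 up, 0.006 fully in. It sinks straight down on a spring: starts to give at about 2 N, is fully in at about 6 to 7 N, frees the drawer at about 4 mm, and springs back up when let go
- drawer (a joint): how far the drawer stands out of the box's front (to the box's -x), m: under 0.001 latched shut, 0.05 fully open. Its front is a plain plate without handle, 272 mm wide, 8 to 82 mm above the table. Once the catch is pressed, a 3 N spring pushes it out within about a second, and it stays out
- tin: low round metal tin, 54 mm across, 36 mm high, standing on the box's lid behind the row of tiles, towards the box's -y end. Origin: centre of its underside. Leave it alone.
- jar: small amber glass jar, 40 mm across, 45 mm high, standing on the box's lid behind the row of tiles, towards the box's +y end. Origin: centre of its underside. Leave it alone.
- bowl: open steel feed bowl, 120 mm across, 45 mm high, on the table beside the box's +y end. Origin: centre of its underside. Leave it alone.
- bottle: white plastic bottle, 56 mm across, 120 mm high, on the table beside the box's -y end. Origin: centre of its underside. Leave it alone.
- brush: small hand brush lying on the table behind the box. Origin: middle of its length, on the table. Leave it alone.
- torch: black hand torch, 120 mm long, 40 mm high, lying on the table beyond the bowl. Origin: middle of its length, on the table. Leave it alone.
- tray: empty white plastic tray, 100 x 140 mm, 30 mm high, on the table beyond the bottle. Origin: centre of its underside. Leave it alone.

How it is judged:
By the outcome, as a careful person would: the job done as asked, in the order asked, and still so for the second after the job is handed in, with the robot touching nothing.
It also fails if it takes over 58 s, if anything falls off the work surface, if the arm or the gripper's body presses on something with over 40 N, if the wrist force passes 120 N, or if a joint passes its speed limit or range.

### The arm

A 6-joint arm with a two-finger parallel gripper is mounted at the origin on the work surface. World frame = base frame: x ahead of the robot, y to its left, z up, the work surface at z = 0. Lengths are in m, angles in rad, forces in N, time in s.
With the tool pointing down it reaches from about 0.375 to 0.9 m from the base axis. Payload 3.1 kg.
Tool frame: the origin (TCP) lies at the very end of the fingers, on their centre line; the grasp point (between the pads) lies 19 mm behind it; z points along the fingers, y is the direction in which the jaws open and shut (so a half turn about z gives the same grasp; the last joint's range is limited). The gripper opens to 85 mm and grips with 20 to 120 N. Pads are 22 mm wide; open, the fingers measure 114 mm over their backs; the gripper's body (76 mm by 85 mm) begins 54 mm behind the grasp point. The pads swing forward as they close: fully open they stand 13 mm farther back than shut.
Start: joints at [-1.44, 0.527, 1.433, -0, 1.181, -0.178], TCP at [0.191, -0.595, 0.231] pointing down, gripper open.
Joint ranges: [-3.08, 3.08], [-0.75, 2.2], [0.22, 2.44], [-1.43, 4.57], [0, 2.65], [-2.85, 2.85]. Speed limits (rad/s): [2.79, 2.79, 3.14, 3.14, 3.14, 3.14].

### API

Orientations are given as a unit quaternion [x, y, z, w].
In Python, from station import manip gives the robot as it stands. The module is installed in compiled form; this text tells all that it offers.
- The arm moves only by the tool send_rows, never from a script. Its argument "commands" is a list of rows, each an object with "delta_pos": the shift along the world's x, y, z in cm, a list of three; "yaw": the turn about the world's z in rad. A call has 1 to 10 rows; each row shifts and turns the pose as measured when the row begins; what a row does not reach is not made up. A row lasts 1/8 s, in which the tool goes at most 62.5 mm and 10.7 degrees, less where a joint would pass 70% of its speed; a pose out of reach is approached as far as the arm can. A call is refused whole if a number of a shift passes 6.25 or a number of a turn 0.188, either way. A call with a gripper value outside its range is refused whole. "grip" is the closure, from -1 (fully open) to 1 (shut), set as the call begins (left out, the last holds). The fingers move at their own pace and stop on an object; "force" is the grip in N (left out, the last holds). Time passes only in rows, so rows that do not move let the fingers close. It gives the time, the measured TCP pose, the force and the opening at its end, in the units of the state.
- manip.sense(): the state, without advancing time (a new reading comes with each control period).
- manip.snapshot(name): name is "scene" or "top" or "wrist"; returns the picture (480x640x3 uint8, blue, green, red); there is no depth.
- manip.get_calibration(name): a dict with "fx", "fy", "cx", "cy" (pixels), "dist_coeffs" ([k1, k2, p1, p2, k3] as OpenCV has them; the pictures are not rectified), "world_to_cam" (4x4, takes a point from world to camera coordinates); the wrist camera has in their place "mount" (4x4, takes a point from camera to tool coordinates, whose origin is the TCP and whose axes are the flange's). Camera axes: x right, y down, z forward; pixel columns grow to the right and rows downward; lengths in m; the calibration is good to about 2 mm. A picture is of the moment at which its call begins: read the wrist's pose just before it. get_calibration takes no time and is no camera call.
- manip.sign_off(): hands the job in, once; it reports no verdict.
The state is a dict: "t": time; "q": joint angles; "qd": joint speeds; "tau": joint torques, N m; "tcp_pos": TCP position; "tool_rot": TCP orientation; "force": force on the tool from outside, world axes, zero at the start; "ft_torque": the same for the moment, N m; "finger_gap": opening from 0.0 (shut) to 1.0 (fully open).
Only numpy, scipy, OpenCV 4.12 (cv2) and the standard library are available. Lean on these libraries where they do the work, as an engineer would, in place of code of your own. Each camera call takes 0.05 s, during which the arm holds its last target. There are 200 camera calls.

## Working session

There is one attempt and no reset: what is moved stays moved. The work goes in short steps, Python scripts to look and compute and a tool call to move; the robot and the scene stay as the last step left them, time stands still between calls to the robot, and variables do not carry over. Pictures are saved under pics/ and viewed, about 8 in all and at most 12, crops included, and the job is handed in when it is done.

Besides the shell and the picture viewer there is one more tool, called after "Call:" as name(argument=value, ...), one argument or row to a line, values as JSON. send_rows: Moves the arm, as the interface text tells. Its arguments: {"type":"object","properties":{"commands":{"type":"array","items":{"type":"object","properties":{"delta_pos":{"type":"array","items":{"type":"number"}},"yaw":{"type":"number"}}}},"grip":{"type":"number"},"force":{"type":"number"}},"required":["commands"]}

```bash
mkdir -p pics; cat > h.py <<'E'
import numpy as np, cv2
from station import manip
def ray(name,px,z):
    c=manip.get_calibration(name);K=np.array([[c["fx"],0,c["cx"]],[0,c["fy"],c["cy"]],[0,0,1.]])
    T=np.array(c["world_to_cam"]);R=T[:3,:3];o=-R.T@T[:3,3]
    p=cv2.undistortPoints(np.array(px,float).reshape(-1,1,2),K,np.array(c["dist_coeffs"]))[:,0]
    d=np.c_[p,np.ones(len(p))]@R
    return o+d*((z-o[2])/d[:,2])[:,None]
E
python3 - <<'E'
from h import *
for n in("scene","top"): cv2.imwrite(f"pics/{n}1.png",manip.snapshot(n))
s=manip.sense();print(s)
E
```

```text
{'t': 0.1, 'q': array([-1.43950102e+00,  5.28350050e-01,  1.43375691e+00,  2.20791835e-05,
        1.18142340e+00, -1.78515907e-01]), 'qd': array([-0.00063486, -0.00074472, -0.00150866,  0.00109695, -0.00222635,
       -0.00059836]), 'tau': array([-4.68534417e-04, -4.43304992e+01, -1.78585857e+01, -2.20413999e-04,
        3.89863970e-03, -1.28683837e-07]), 'tcp_pos': array([ 0.19048886, -0.59459391,  0.2304512 ]), 'tool_rot': array([ 9.88026283e-01,  1.54282616e-01,  3.30790669e-05, -9.68339650e-04]), 'force': array([-0.18864609,  0.25524487, -0.88221888]), 'ft_torque': array([0.01217815, 0.00076906, 0.03495066]), 'finger_gap': 1.0010737926327298}
```

View pics/top1.png

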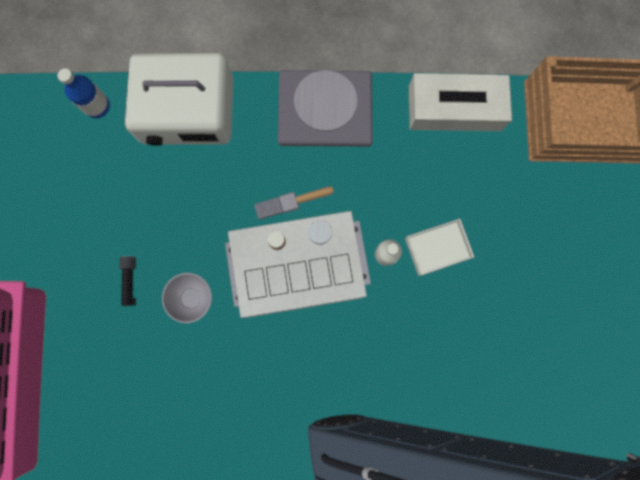

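View pics/scene1.png

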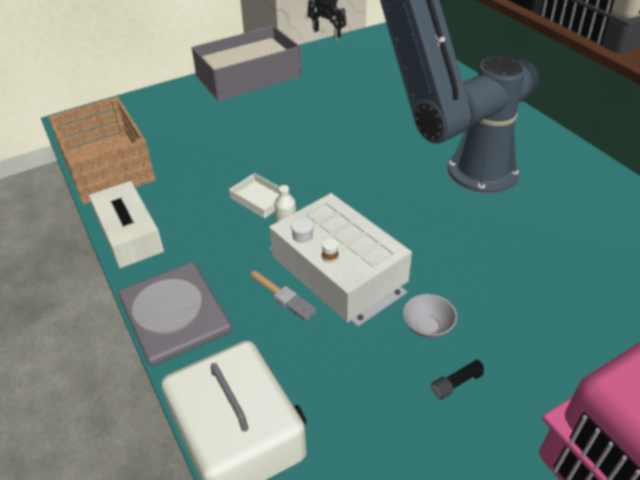

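The top view shows the lid with five tiles from about (256,284) to (342,269). The jar is at (276,240), the tin at (320,232), the bowl at (187,298), and the bottle at (388,252). Next I locate the tiles by their dark seams.

```bash
python3 - <<'E'
from h import *
g=cv2.cvtColor(cv2.imread("pics/top1.png"),cv2.COLOR_BGR2GRAY)
x0,y0=225,205;c=cv2.resize(g[y0:325,x0:375],None,fx=4,fy=4,interpolation=cv2.INTER_CUBIC)
b=cv2.adaptiveThreshold(c,255,cv2.ADAPTIVE_THRESH_MEAN_C,cv2.THRESH_BINARY,61,-0)
cs,_=cv2.findContours(b,cv2.RETR_LIST,cv2.CHAIN_APPROX_SIMPLE)
P=[]
for k in cs:
    r=cv2.minAreaRect(k);a=r[1][0]*r[1][1]
    if 3000<a<12000 and cv2.contourArea(k)>.75*a:
        p=(np.array(r[0])+.5)/4-.5+[x0,y0];P.append(p);print(p,r[1],r[2])
P=np.array(sorted(P,key=lambda p:-p[0]))
W=ray("top",P,.099);print(W)
print("jar/tin/bottle top",ray("top",[[276,240]],.145),ray("top",[[320,232]],.136),ray("top",[[391,249]],.12),ray("top",[[187,298]],.045))
C=manip.get_calibration("top");T=np.array(C["world_to_cam"]);print(-T[:3,:3].T@T[:3,3],C["fx"])
w=manip.get_calibration("wrist");print(w)
E
```

```text
[255.53913116 283.25340271] (101.49559020996094, 60.094886779785156) 81.72411346435547
[276.8272171  279.82145691] (100.08757019042969, 61.96624755859375) 80.40686798095703
[298.29867554 276.23905945] (100.93131256103516, 62.12771224975586) 80.34010314941406
[319.73910522 272.60486603] (100.79547882080078, 62.21514892578125) 79.99201965332031
[340.92092896 269.01846313] (100.35816955566406, 60.06186294555664) 80.29335021972656
[[0.56484    0.02214743 0.099     ]
 [0.55628754 0.07082357 0.099     ]
 [0.54762542 0.11998709 0.099     ]
 [0.53907965 0.16915029 0.099     ]
 [0.53087315 0.21786168 0.099     ]]
jar/tin/bottle top [[0.62486187 0.16890566 0.145     ]] [[0.64491076 0.07096414 0.136     ]] [[ 0.60936259 -0.09085691  0.12      ]] [[0.49731285 0.38789783 0.045     ]]
[0.46391037 0.07802394 1.2998662 ] 523.6151180281867
{'fx': 341.67021884332144, 'fy': 341.67021884332144, 'cx': 322.393231234406, 'cy': 239.13786991047974, 'dist_coeffs': array([0.0029007, 0.       , 0.       , 0.       , 0.       ]), 'mount': array([[-7.26184540e-04, -9.51325110e-01, -3.08188268e-01,
         7.87756176e-02],
       [ 9.99999735e-01, -7.07332865e-04, -1.72884036e-04,
        -2.10310881e-04],
       [-5.35227664e-05, -3.08188312e-01,  9.51325371e-01,
        -1.42567855e-01],
       [ 0.00000000e+00,  0.00000000e+00,  0.00000000e+00,
         1.00000000e+00]])}
```

Call:
send_rows(
  commands=[
    {"delta_pos": [2.7,4.4,0],"yaw": 0.15},
    {"delta_pos": [2.7,4.4,0],"yaw": 0.15},
    {"delta_pos": [2.7,4.4,0],"yaw": 0.15},
    {"delta_pos": [2.7,4.4,0],"yaw": 0.15},
    {"delta_pos": [2.7,4.4,0],"yaw": 0.15},
    {"delta_pos": [2.7,4.4,0],"yaw": 0.15},
    {"delta_pos": [2.7,4.4,0],"yaw": 0.15},
    {"delta_pos": [2.7,4.4,0],"yaw": 0.15},
    {"delta_pos": [2.7,4.4,0],"yaw": 0.15},
    {"delta_pos": [2.7,4.4,0],"yaw": 0.15},
  ],
  grip=1,
  force=20,
)

```text
t: 1.35
tcp_pos: [0.4637, -0.143, 0.2271]
tool_rot: [0.602, 0.799, -0.0, -0.002]
force: [0.3, -0.5, -0.1]
finger_gap: 0.006
```

Call:
send_rows(
  commands=[
    {"delta_pos": [2.5,4.1,0],"yaw": -0.03},
    {"delta_pos": [2.5,4.1,0],"yaw": -0.03},
    {"delta_pos": [2.5,4.1,-1],"yaw": -0.03},
    {"delta_pos": [2,3.3,-2],"yaw": 0},
    {"delta_pos": [0,0,-2],"yaw": 0},
    {"delta_pos": [0,0,0],"yaw": 0},
  ],
)

```text
t: 2.1
tcp_pos: [0.5621, 0.0231, 0.1745]
tool_rot: [0.635, 0.773, -0.0, -0.002]
force: [-0.4, -0.2, -0.4]
finger_gap: 0.003
```

```bash
python3 - <<'E'
from h import *
s=manip.sense();from scipy.spatial.transform import Rotation as R
cv2.imwrite("pics/w1.png",manip.snapshot("wrist"))
print(s["tcp_pos"],s["tool_rot"],s["force"],2*np.arctan2(s["tool_rot"][1],s["tool_rot"][0]))
c=manip.get_calibration("wrist");M=np.array(c["mount"]);Rt=R.from_quat(s["tool_rot"]).as_matrix()
B=np.array([[.56484,.02215],[.55629,.07082],[.54763,.11999],[.53908,.16915],[.53087,.21786]])
for b in B:
    p=M[:3,:3].T@(Rt.T@(np.r_[b,.099]-s["tcp_pos"])-M[:3,3]);print(c["fx"]*p[0]/p[2]+c["cx"],c["fy"]*p[1]/p[2]+c["cy"])
E
```

```text
[0.56210001 0.02310396 0.17448084] [ 6.34961928e-01  7.72539656e-01 -3.97328902e-04 -2.38172978e-03] [-0.37511654 -0.24662056 -0.39999726] 1.7656693871122917
326.9049843784203 253.46653811071076
328.7918186781902 180.45730251150093
330.9469746752747 95.6367278354058
333.6465511378596 -2.935771318526861
337.3025658949562 -117.69668420319155
```

View pics/w1.png

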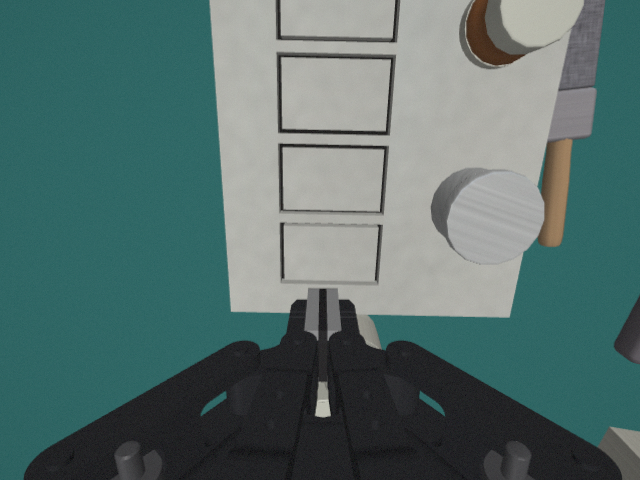

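The wrist view agrees with the projected tile centres to about 3 px: tile 1 is at (330,253) and tile 2 at (333,179). I start lowering over tile 1.

Call:
send_rows(
  commands=[
    {"delta_pos": [0.2,0,-1.5],"yaw": -0.02},
    {"delta_pos": [0,0,-1.5],"yaw": 0},
    {"delta_pos": [0,0,-1.5],"yaw": 0},
    {"delta_pos": [0,0,-1.2],"yaw": 0},
    {"delta_pos": [0,0,-0.6],"yaw": 0},
    {"delta_pos": [0,0,0],"yaw": 0},
  ],
)

```text
t: 2.9
tcp_pos: [0.5652, 0.0208, 0.1093]
tool_rot: [0.645, 0.764, 0.001, -0.001]
force: [0.2, -0.4, 0.4]
finger_gap: 0.0
```

Call:
send_rows(
  commands=[
    {"delta_pos": [0,0.1,-0.4]},
    {"delta_pos": [0,0,-0.3]},
    {"delta_pos": [0,0,-0.1]},
    {"delta_pos": [0,0,-0.1]},
    {"delta_pos": [0,0,-0.1]},
  ],
)

```text
validation failed for argument at $.co...
```

Every row needs a yaw value.

Call:
send_rows(
  commands=[
    {"delta_pos": [0,0.1,-0.4],"yaw": 0},
    {"delta_pos": [0,0,-0.3],"yaw": 0},
    {"delta_pos": [0,0,-0.1],"yaw": 0},
    {"delta_pos": [0,0,-0.1],"yaw": 0},
  ],
)

```text
t: 3.4
tcp_pos: [0.5662, 0.0219, 0.1009]
tool_rot: [0.645, 0.765, 0.001, 0.0]
force: [0.4, 0.3, -0.5]
finger_gap: 0.001
```

Call:
send_rows(
  commands=[
    {"delta_pos": [-0.1,0,-0.1],"yaw": 0},
    {"delta_pos": [0,0,-0.1],"yaw": 0},
    {"delta_pos": [0,0,-0.1],"yaw": 0},
  ],
)

```text
t: 3.78
tcp_pos: [0.5652, 0.0219, 0.0991]
tool_rot: [0.645, 0.765, 0.001, 0.001]
force: [-2.5, -0.0, 10.4]
finger_gap: -0.001
```

Tile 1 is rigid: 10 N with no travel at z=0.099. I move to tile 2.

Call:
send_rows(
  commands=[
    {"delta_pos": [0,0,0.8],"yaw": 0},
    {"delta_pos": [-0.3,1.6,0.2],"yaw": 0},
    {"delta_pos": [-0.3,1.6,0],"yaw": 0},
    {"delta_pos": [-0.3,1.6,0],"yaw": 0},
    {"delta_pos": [0,0,-0.4],"yaw": 0},
    {"delta_pos": [0,0,-0.2],"yaw": 0},
  ],
)

```text
t: 4.53
tcp_pos: [0.555, 0.0746, 0.1032]
tool_rot: [0.644, 0.765, 0.002, 0.001]
force: [-0.2, -0.2, -0.6]
finger_gap: -0.001
```

Call:
send_rows(
  commands=[
    {"delta_pos": [0.1,-0.35,0],"yaw": 0},
    {"delta_pos": [0,0,-0.1],"yaw": 0},
    {"delta_pos": [0,0,-0.1],"yaw": 0},
    {"delta_pos": [0,0,-0.1],"yaw": 0},
  ],
)

```text
t: 5.03
tcp_pos: [0.5564, 0.0695, 0.0995]
tool_rot: [0.645, 0.765, 0.001, 0.001]
force: [0.6, -0.7, -0.4]
finger_gap: 0.001
```

Call:
send_rows(
  commands=[
    {"delta_pos": [0,0.1,-0.1],"yaw": 0},
  ],
)

```text
t: 5.15
tcp_pos: [0.5565, 0.0699, 0.0987]
tool_rot: [0.644, 0.765, 0.001, 0.001]
force: [-1.3, -2.5, 3.3]
finger_gap: 0.001
```

Call:
send_rows(
  commands=[
    {"delta_pos": [0,0,-0.05],"yaw": 0},
    {"delta_pos": [0,0,-0.05],"yaw": 0},
  ],
)

```text
t: 5.4
tcp_pos: [0.5565, 0.0699, 0.0984]
tool_rot: [0.644, 0.765, 0.001, 0.001]
force: [-0.4, -1.0, 4.0]
finger_gap: -0.001
```

Call:
send_rows(
  commands=[
    {"delta_pos": [0,0,-0.1],"yaw": 0},
    {"delta_pos": [0,0,-0.1],"yaw": 0},
  ],
)

```text
t: 5.65
tcp_pos: [0.5565, 0.0699, 0.0968]
tool_rot: [0.644, 0.765, 0.001, 0.001]
force: [-1.3, -1.0, 5.6]
finger_gap: -0.005
```

Tile 2 is giving: it has travelled about 2 mm at only 5 N. I press it further.

Call:
send_rows(
  commands=[
    {"delta_pos": [0,0,-0.1],"yaw": 0},
    {"delta_pos": [0,0,-0.1],"yaw": 0},
    {"delta_pos": [0,0,-0.1],"yaw": 0},
  ],
)

```text
t: 6.02
tcp_pos: [0.5565, 0.0699, 0.094]
tool_rot: [0.644, 0.765, 0.001, 0.001]
force: [-1.0, -2.3, 4.7]
finger_gap: 0.004
```

Call:
send_rows(
  commands=[
    {"delta_pos": [0,0,-0.1],"yaw": 0},
    {"delta_pos": [0,0,-0.05],"yaw": 0},
  ],
)

```text
t: 6.28
tcp_pos: [0.5565, 0.0699, 0.093]
tool_rot: [0.644, 0.765, 0.001, 0.001]
force: [-2.3, -1.4, 10.2]
finger_gap: 0.002
```

Call:
send_rows(
  commands=[
    {"delta_pos": [0,0,-0.02],"yaw": 0},
    {"delta_pos": [0,0,-0.02],"yaw": 0},
    {"delta_pos": [0,0,-0.02],"yaw": 0},
    {"delta_pos": [0,0,-0.02],"yaw": 0},
    {"delta_pos": [0,0,0],"yaw": 0},
    {"delta_pos": [0,0,0],"yaw": 0},
    {"delta_pos": [0,0,0],"yaw": 0},
    {"delta_pos": [0,0,0],"yaw": 0},
  ],
)

```text
t: 7.28
tcp_pos: [0.5565, 0.0699, 0.0935]
tool_rot: [0.644, 0.765, 0.001, 0.002]
force: [-1.2, -0.8, 5.8]
finger_gap: -0.002
```

```bash
python3 - <<'E'
from h import *
i=manip.snapshot("top");cv2.imwrite("pics/top2.png",cv2.resize(i[180:340,140:420],None,fx=2.8,fy=2.8))
E
```

```text
(no output)
```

View pics/top2.png

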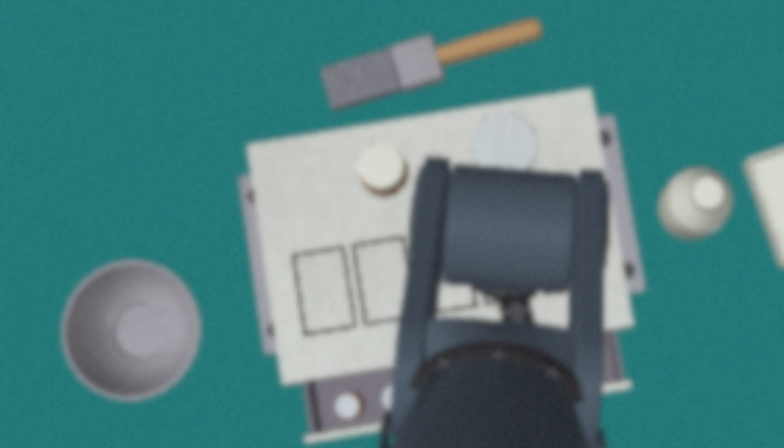

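The drawer has come out, with its front edge around (310,437) to (630,385) in the crop. I lift the hand straight up and then clear.

Call:
send_rows(
  commands=[
    {"delta_pos": [0,0,0.5],"yaw": 0},
    {"delta_pos": [0,0,1],"yaw": 0},
    {"delta_pos": [0,0,2],"yaw": 0},
    {"delta_pos": [0,0,4],"yaw": 0},
    {"delta_pos": [0,0,4],"yaw": 0},
    {"delta_pos": [0,0,4],"yaw": 0},
    {"delta_pos": [-3,-4,0],"yaw": 0},
    {"delta_pos": [-3,-5,0],"yaw": 0},
    {"delta_pos": [-3,-5,0],"yaw": 0},
    {"delta_pos": [-3,-5,0],"yaw": 0},
  ],
)

```text
t: 8.57
tcp_pos: [0.4361, -0.12, 0.2552]
tool_rot: [0.641, 0.768, 0.004, 0.004]
force: [1.6, -1.9, -0.1]
finger_gap: -0.002
```

Call:
send_rows(
  commands=[
    {"delta_pos": [-2,-5,0],"yaw": 0},
    {"delta_pos": [-1,-5,0],"yaw": 0},
    {"delta_pos": [-1,-5,0],"yaw": 0},
    {"delta_pos": [0,-5,0],"yaw": 0},
    {"delta_pos": [0,-3,0],"yaw": 0},
    {"delta_pos": [0,0,0],"yaw": 0},
    {"delta_pos": [0,0,0],"yaw": 0},
  ],
)

```text
t: 9.45
tcp_pos: [0.3918, -0.3582, 0.2567]
tool_rot: [0.644, 0.765, 0.006, 0.006]
force: [-0.4, -0.2, -0.2]
finger_gap: -0.001
```

```bash
python3 - <<'E'
from h import *
i=manip.snapshot("top");cv2.imwrite("pics/top3.png",cv2.resize(i[180:340,140:420],None,fx=2.8,fy=2.8));cv2.imwrite("pics/top3f.png",i)
a=cv2.imread("pics/top1.png");d=cv2.absdiff(a,i).max(2)>40
n,_,st,_=cv2.connectedComponentsWithStats(d.astype(np.uint8));print([s for s in st[1:].tolist() if s[4]>15])
s=manip.sense();print(s["tcp_pos"],s["force"],s["t"])
E
```

```text
[[248, 299, 119, 40, 2463], [524, 321, 116, 138, 10134], [616, 353, 21, 30, 158], [310, 414, 112, 15, 978], [254, 428, 60, 52, 2058], [442, 428, 37, 9, 150], [483, 438, 38, 32, 632], [392, 453, 54, 27, 866], [599, 455, 41, 25, 774], [361, 467, 17, 13, 106]]
[ 0.39196335 -0.35820437  0.25686914] [-0.23431381  0.68721417  0.38821291] 9.5
```

View pics/top3.png

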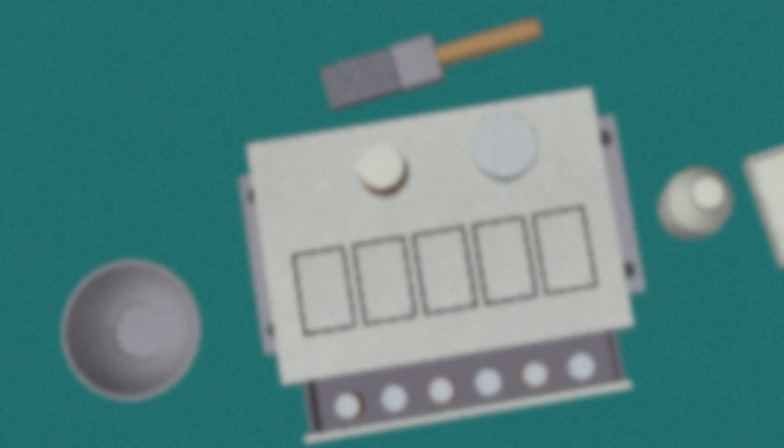

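The drawer is out with its vials showing, the tiles look level, and nothing else has moved. I check how far it stands out.

```bash
python3 - <<'E'
from h import *
u=np.array([.985,.172]);c=np.array([.5476,.120])+.03*u
p=np.array([[632,387],[308,440]])/2.8+[140,180]
print("drawer out (m):",-.1-(ray("top",p,.082)[:,:2]-c)@u)
manip.sign_off()
E
```

```text
drawer out (m): [0.05033976 0.04868679]
the job is handed in; nothing more can be done
```

The drawer is open and the job is handed in.

- **Finding the catch:** I located the five tiles in the top view and checked them with the wrist camera, which agreed to about 1–2 mm. With the fingers shut I felt the tile at box y = -100 first. It was rigid: about 10 N with no travel. The next tile, at y = -50, gave way.
- **Opening:** I pressed that tile about 6 mm down. It took about 5 N through the travel and 10 N at the bottom, and the drawer popped out. I held for a second, then lifted the hand straight up and moved it well clear.
- **Last checks:** The drawer measured about 49–50 mm out in the top view, so fully open within measuring error. A before/after comparison of the top view showed changes only at the drawer and the robot arm, so nothing else had moved. The tool force was near zero, and the run took about 9.5 s.
- **Limit:** That the tile came back up was judged only by eye in the top view, which has no depth. No check failed or disagreed.

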